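# Slide a loaded tray into the empty rack bay

### The arm

A 6-joint arm with a two-finger parallel gripper is mounted at the origin on the work surface. World frame = base frame: x ahead of the robot, y to its left, z up, the work surface at z = 0. Lengths are in m, angles in rad, forces in N, time in s.
With the tool pointing down it reaches from about 0.4 to 0.825 m from the base axis. Payload 7 kg.
Tool frame: the origin (TCP) lies at the very end of the fingers, on their centre line; the grasp point (between the pads) lies 19 mm behind it; z points along the fingers, y is the line along which they close (so a half turn about z gives the same grasp; the last joint's range is limited). The gripper opens to 88 mm and grips with 3 to 60 N. Pads are 19 mm wide; open, the fingers measure 130 mm over their backs; the gripper's body (78 mm by 193 mm) begins 47 mm behind the grasp point.
Start: joints at [-0.891, 0.359, 0.012, 0, -1.224, -0.288], TCP at [0.258, -0.624, 0.227] pointing down, gripper open.
Joint ranges: [-3.07, 3.07], [-1.43, 2.12], [-1.02, 1.25], [-3.03, 1.67], [-3.05, -0], [-3.03, 3.03]. Speed limits (rad/s): [2.39, 2.39, 3.01, 3.14, 3.14, 3.14].

### API

Orientations are given as [roll, pitch, yaw] about the fixed x, y, z axes, in that order (R = Rz(yaw) Ry(pitch) Rx(roll)).
In Python, from station import * gives the robot as it stands.
- The arm moves only by the tool servo_tool, never from a script. Its argument "moves" is a list of rows, each an object of numbers: "jaw": the opening, from 0 (shut) to 1 (fully open); "dx", "dy", "dz": the shift along the world's x, y, z in m; "roll": the turn about the world's z in degrees. A call has exactly 10 rows; each row shifts and turns the commanded pose from where the row before left it; what a row does not reach is not made up. A row lasts 1/8 s, in which the tool goes at most 62.5 mm and 10.7 degrees, less where a joint would pass 70% of its speed; a pose out of reach is approached as far as the arm can. A call with a gripper value outside its range is refused whole. The fingers move at their own pace and stop on an object; "newtons" is the grip in N (left out, the last holds). Time passes only in rows, so rows that do not move let the fingers close, or fill a call up. It gives the time, the measured TCP pose, the force, the opening and the grip force at its end, in the units of the state.
- get_state(): the state, without advancing time (a new reading comes with each control period).
- grab_frame(name): name is "scene" or "top" or "wrist"; returns (picture, depth): 384x512x3 uint8, red, green, blue; 384x512 float32, m along the optical axis (not along the pixel's ray), 0 where there is no reading.
- calibration(name): a dict with "intrinsics" (3x3 intrinsics, pixels), "R" (3x3) and "t" (3): a world point X has camera coordinates R X + t. Camera axes: x right, y down, z forward; pixel columns grow to the right and rows downward; lengths in m; the calibration is good to about 2 mm. A picture is of the moment at which its call begins: read the wrist's pose just before it. calibration takes no time and is no camera call; for the wrist camera it gives the pose at the moment of the call.
- job_done(): hands the job in; it is judged then, once.
The state is a dict: "t": time; "q": joint angles; "qd": joint speeds; "joint_efforts": joint torques, N m; "eef_pos": TCP position; "ee_rot": TCP orientation; "force": force on the tool from outside, world axes, zero at the start; "moment": the same for the moment, N m; "width": finger opening in m; "gripper_force": force on a finger pad.
Only numpy, scipy, OpenCV 4.12 (cv2) and the standard library are available. Lean on these libraries where they do the work, as an engineer would, in place of code of your own. Each camera call takes 0.05 s, during which the arm holds its last target. There are 200 camera calls.

### The job

Take the aerosol can out of the rack's empty bay and stand it upright on the bench, clear of the rack. Then slide the loaded blue tray along the bench into that bay until it is fully home against the back stop: do not lift it, and keep its bars in it and its steel sleeve standing. Leave the two stored trays and everything else on the bench where they are.

Things in the scene. Friction and masses are not known exactly. Their poses are not given: they have to be found in the camera images.
- rack: Low grey slotted-angle rack fixed to the bench, three bays open to the robot. Origin on the bench at the middle bay's home point; x points into the bays, y left. Four rails (10 mm thick, 68 high, at y = -192, -64, 64, 192 mm) run from the mouth (x = -47 mm, rounded noses) to the back stop (64 high, face at x = +62 mm). No floor plate: trays stand on the bench.
- bay_left (a point): Home point of the left bay (y = +128 mm in the rack's frame), on the bench: where the origin of a tray lies when it is against the back stop. Axes as the rack's.
- bay_mid (a point): The same for the middle bay. Each bay is 118 mm wide inside, open above but for 8 mm flanges overhanging each side 64 mm above the bench, so a tray cannot be put in from above.
- bay_right (a point): The same for the right bay (y = -128 mm).
- tray: The loaded tray: blue plastic open bin 124 mm long (x) x 110 wide (y) x 50 high, walls and floor 4 mm, on the bench before the rack; 0.25 kg and 0.44 kg of load. Origin at the centre of its underside. It goes in lengthwise, +x end leading; home, it stands 15 mm out of the mouth.
- bar_a: Aluminium bar 100 x 26 x 24 mm lying in the tray along the tray's x, on its right side. Origin at the centre of its underside.
- bar_b: A second such bar lying beside the first, near the tray's middle.
- sleeve: Steel sleeve standing upright in the left part of the tray, 36 mm outside diameter, 55 mm high. Origin at the centre of its underside, z along its axis.
- stored_a: Full tray of the same size already home in one of the bays, holding round bars up to 59 mm high. Loose, 1.4 kg. Origin at the centre of its underside.
- stored_b: The other full tray in a bay, holding square bars and a packet up to 57 mm high. Loose, 1.4 kg. Origin as before.
- can: Aerosol can left standing in the one bay that has no tray: 54 mm diameter body up to 104 mm, 40 mm diameter cap above up to 130 mm. 0.22 kg. Origin at the centre of its underside, z along its axis.
- pot: Bystander: small tin 50 mm diameter, 65 mm high, standing on the bench just before one of the stored trays. Origin at the centre of its underside.
- tin: Bystander: tin 60 mm diameter, 70 mm high, standing on the bench. Origin at the centre of its underside.
- jar: Bystander: jar 60 mm diameter, 75 mm high, standing on the bench. Origin at the centre of its underside.
- spray: Bystander: tall spray can 60 mm diameter, 190 mm high, standing on the bench beside the rack or the tray. Origin at the centre of its underside.
- tape: Bystander: roll of tape lying flat, 96 mm outside diameter, 48 mm high. Origin at the centre of its underside.
- carton: Bystander: small carton 85 x 70 x 55 mm. Origin at the centre of its underside.
Not all that is in view belongs to the job. What is shaped like the can but red is not meant. Leave any turquoise look-alike of the bar_a alone.

How it is judged:
By the outcome, as a careful person would: the job done as asked, in the order asked, and still so for the second after the job is handed in, with the robot touching nothing.
It also fails if it takes over 72 s, if anything falls off the work surface, if the arm or the gripper's body presses on something with over 40 N, if the wrist force passes 120 N, or if a joint passes its speed limit or range.

## Working session

There is one attempt and no reset: what is moved stays moved. The work goes in short steps, Python scripts to look and compute and a tool call to move; the robot and the scene stay as the last step left them, time stands still between calls to the robot, and variables do not carry over. Pictures are saved under pics/ and viewed, at most 10 in all, crops included, and the job is handed in when it is done.

Besides the shell and the picture viewer there is one more tool, called after ">>>" as name([rows], argument=value, ...), one row to a line, values as JSON. servo_tool: Moves the arm, as the interface text tells. Its arguments: {"type":"object","properties":{"moves":{"type":"array","items":{"type":"object","properties":{"jaw":{"type":"number"},"dx":{"type":"number"},"dy":{"type":"number"},"dz":{"type":"number"},"roll":{"type":"number"}}}},"newtons":{"type":"number"}},"required":["moves"]}

```bash
mkdir -p pics; cat > h.py <<'E'
from station import *
import numpy as np, cv2
def pts(name):
    c=calibration(name); im,d=grab_frame(name)
    K=np.array(c["intrinsics"]);R=np.array(c["R"]);t=np.array(c["t"])
    v,u=np.mgrid[:384,:512]
    P=np.stack([(u-K[0,2])/K[0,0]*d,(v-K[1,2])/K[1,1]*d,d],-1)
    return im,d,(P-t)@R
E
python3 - <<'E'
from h import *
a=[]
for n in("scene","top"):
    im,d,X=pts(n); np.savez(f"{n}.npz",im=im,d=d,X=X)
    cv2.imwrite(f"pics/{n}0.png",im[:,:,::-1])
    print(n,calibration(n)["t"],X[200,256],(d>0).mean())
s=get_state();print(s["t"],s["eef_pos"],s["ee_rot"],s["width"],s["force"])
E
```

```text
scene [ 0.21916194 -0.33649941  1.40517185] [0.4880676  0.00516451 0.00132637] 0.996246337890625
top [-0.00586503  0.48641952  0.95782262] [ 4.69096793e-01 -2.01476812e-02  3.87179264e-04] 0.9960784912109375
0.1 [ 0.25756161 -0.62344751  0.22571272] [ 3.14009701e+00 -1.26125337e-04 -2.74994061e+00] 0.08764806279333587 [0.62101081 0.10075837 0.1797358 ]
```

View pics/scene0.png

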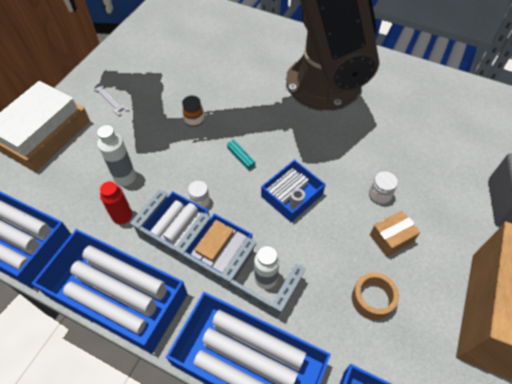

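View pics/top0.png

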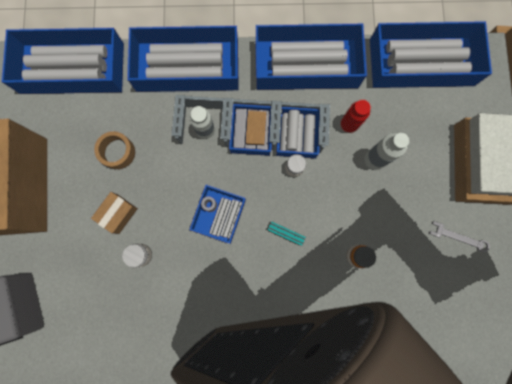

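The left bay is the empty one, with the can at top-view pixel (201,120). The loaded tray is at (218,214) and is rotated. The pot, at (296,166), stands before the right bay.

```bash
cat >> h.py <<'E'
def rect(P):
    r=cv2.minAreaRect((P[:,:2]*1000).astype(np.float32)); return np.round(r[0],1),np.round(r[1],1),round(r[2],2)
def blob(X,zlo,zhi,box,mask=None):
    m=(X[...,2]>zlo)&(X[...,2]<zhi)&(X[...,0]>box[0])&(X[...,0]<box[1])&(X[...,1]>box[2])&(X[...,1]<box[3])
    if mask is not None: m&=mask
    return m
def blue(im):
    h=cv2.cvtColor(im,cv2.COLOR_RGB2HSV); return (h[...,0]>100)&(h[...,0]<130)&(h[...,1]>130)
E
python3 - <<'E'
from h import *
for n in("top","scene"):
    f=np.load(n+".npz");im,X=f["im"],f["X"]
    print(n)
    b=blue(im)
    m=blob(X,.043,.056,(.35,.6,-.1,.25),b); print("tray rim",m.sum(),rect(X[m]))
    # all raised clusters
    z=((X[...,2]>.02)&(X[...,2]<.25)&(X[...,0]>.2)&(X[...,0]<.85)&(abs(X[...,1])<.5)).astype(np.uint8)
    k,l=cv2.connectedComponents(z)
    for i in range(1,k):
        q=X[l==i]
        if len(q)>40: print(len(q),"min",q.min(0).round(3),"max",q.max(0).round(3),im[l==i].mean(0).astype(int))
    # rack: grey, z .055-.07
    h=cv2.cvtColor(im,cv2.COLOR_RGB2HSV)
    m=blob(X,.061,.073,(.55,.85,-.3,.25),(h[...,1]<60)); print("rack",m.sum(),rect(X[m]))
    m=blob(X,.12,.14,(.55,.85,-.1,.25)); print("can cap",m.sum(),rect(X[m]))
    m=blob(X,.052,.065,(.35,.6,-.1,.25)); print("sleeve",m.sum(),rect(X[m]) if m.sum() else 0)
f=np.load("top.npz")
cv2.imwrite("pics/crop.png",cv2.resize(f["im"][85:255,150:350],None,fx=4,fy=3.5,interpolation=cv2.INTER_CUBIC)[:,:,::-1])
E
```

```text
top
tray rim 230 (array([498.6,  36.6]), array([128.2, 302.7]), 57.56)
2813 min [ 0.782 -0.316  0.02 ] max [ 0.85  -0.026  0.084] [ 84  95 113]
1599 min [ 0.782 -0.5    0.02 ] max [ 0.85  -0.353  0.085] [ 78  89 107]
2841 min [0.783 0.025 0.02 ] max [0.85  0.316 0.084] [ 84  95 114]
1606 min [0.783 0.352 0.02 ] max [0.85  0.5   0.083] [ 78  91 110]
6775 min [ 0.531 -0.216  0.02 ] max [0.749 0.199 0.134] [115 117 119]
617 min [ 0.653 -0.309  0.02 ] max [ 0.705 -0.257  0.134] [118  33  30]
690 min [0.562 0.312 0.02 ] max [0.656 0.406 0.053] [125 100  71]
988 min [ 0.547 -0.375  0.02 ] max [ 0.605 -0.318  0.193] [114 117 111]
1329 min [0.357 0.011 0.02 ] max [0.508 0.153 0.062] [113 122 139]
1057 min [0.386 0.301 0.02 ] max [0.493 0.403 0.06 ] [153 129 101]
368 min [ 0.349 -0.143  0.02 ] max [ 0.41  -0.047  0.029] [ 61 130 125]
552 min [0.3   0.258 0.02 ] max [0.359 0.315 0.074] [159 158 154]
534 min [ 0.288 -0.311  0.02 ] max [ 0.346 -0.255  0.079] [54 50 45]
rack 3832 (array([700. , -10.1]), array([519.7, 299.9]), 89.99)
can cap 209 (array([670.1, 119.3]), array([38.5, 38. ]), 17.67)

[... 729 characters left out ...]
.495 0.406 0.061] [186 156 124]
123 min [ 0.842 -0.499  0.022] max [ 0.85  -0.396  0.068] [155 158 170]
810 min [0.647 0.095 0.02 ] max [0.7   0.149 0.134] [165 169 168]
239 min [ 0.842 -0.268  0.024] max [ 0.85  -0.068  0.069] [175 176 184]
1006 min [0.563 0.314 0.02 ] max [0.66  0.408 0.053] [159 122  85]
3643 min [0.785 0.025 0.02 ] max [0.85  0.316 0.085] [116 130 164]
282 min [0.842 0.072 0.054] max [0.85  0.271 0.069] [182 183 191]
447 min [0.785 0.356 0.02 ] max [0.826 0.437 0.085] [ 35  69 143]
rack 5342 (array([700.2,  -9.8]), array([519.4, 299.6]), 89.99)
can cap 289 (array([672. , 121.1]), array([39.3, 38. ]), 26.02)
sleeve 174 (array([499.1,  32.9]), array([137.5, 305.3]), 52.42)
```

View pics/crop.png

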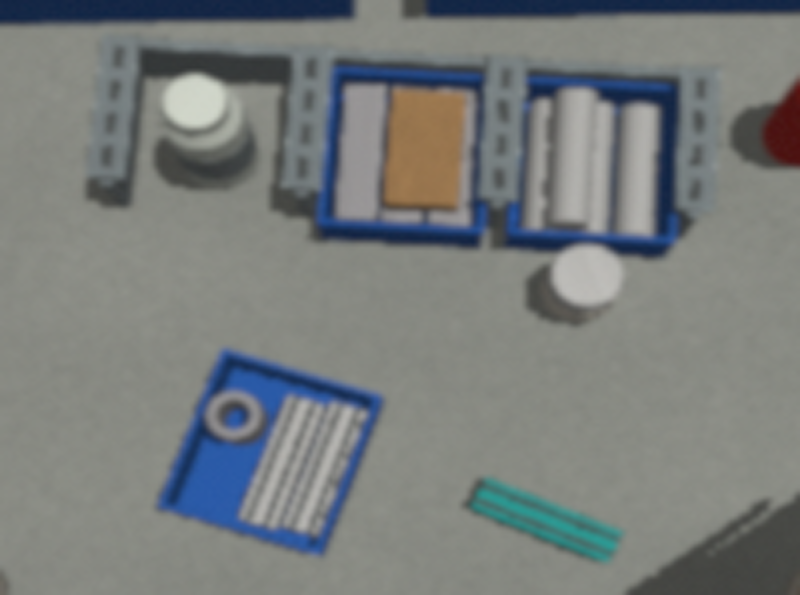

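Crop: the tray's far edge runs (225,352)–(380,400), with the sleeve front-left at (235,416) and the bars on the right. Its rear-left floor is free, so I can pinch the rear wall there. Next I'll refine the fits.

```bash
python3 - <<'E'
from h import *
for n in("top","scene"):
    f=np.load(n+".npz");im,X=f["im"],f["X"]; h=cv2.cvtColor(im,cv2.COLOR_RGB2HSV)
    print(n)
    B=(.34,.53,0,.17)
    m=blob(X,.046,.054,B,blue(im)); print("tray rim",m.sum(),rect(X[m]))
    m=blob(X,.02,.054,B,blue(im)); print("tray all",m.sum(),rect(X[m]))
    m=blob(X,.054,.066,B,~blue(im)); print("sleeve",m.sum(),rect(X[m]))
    m=blob(X,.02,.04,B,(h[...,1]<60)); print("bars",m.sum(),rect(X[m]))
    g=(h[...,1]<70)&(abs(X[...,2]-.067)<.006)
    for y in(.185,.06,-.07,-.2):
        m=blob(X,.06,.075,(.6,.76,y-.022,y+.022),g)
        k,l,s,_=cv2.connectedComponentsWithStats(m.astype(np.uint8)); i=1+np.argmax(s[1:,4]); q=X[l==i]
        print("rail",y,len(q),q[:,:2].min(0).round(4),q[:,:2].max(0).round(4),rect(q), np.polyfit(q[:,0],q[:,1],1).round(3))
    m=blob(X,.058,.07,(.7,.78,.07,.18),g); q=X[m]; print("back",len(q),np.percentile(q[:,0],[2,50,98]).round(4),np.polyfit(q[:,1],q[:,0],1).round(3))
E
```

```text
top
tray rim 166 (array([430.2,  81.2]), array([107.8, 121.6]), 70.26)
tray all 301 (array([430.1,  81.1]), array([108.2, 121.3]), 70.0)
sleeve 98 (array([457.3, 104. ]), array([34.2, 32.4]), 44.25)
bars 758 (array([426.1,  77.5]), array([ 91.2, 100.2]), 73.92)
rail 0.185 421 [0.6295 0.1631] [0.749  0.1989] (array([689. , 182.5]), array([ 28.1, 118.9]), 84.04) [-0.084  0.24 ]
rail 0.06 436 [0.6198 0.0384] [0.7375 0.0812] (array([678.5,  60.6]), array([ 42.9, 117.4]), 89.19) [-0.028  0.075]
rail -0.07 430 [ 0.6094 -0.0909] [ 0.7283 -0.0483] (array([668.5, -67.4]), array([ 42.4, 118.1]), 87.66) [-0.034 -0.049]
rail -0.2 426 [ 0.6022 -0.2163] [ 0.7159 -0.178 ] (array([ 659.4, -200.9]), array([113.3,  38. ]), 4.04) [-0.049 -0.168]
back 181 [0.7026 0.7356 0.7434] [-0.127  0.749]
scene
tray rim 309 (array([433.6,  83.1]), array([111.9, 126.6]), 70.57)
tray all 869 (array([433.5,  83.7]), array([112. , 126.7]), 69.95)
sleeve 110 (array([428.8,  96.3]), array([103.9,  33.4]), 17.55)
bars 722 (array([426.5,  87.9]), array([110.9, 106.1]), 72.82)
rail 0.185 611 [0.6315 0.1632] [0.7488 0.2003] (array([690. , 183.5]), array([ 28.6, 117.2]), 83.6) [-0.083  0.241]
rail 0.06 579 [0.6199 0.0383] [0.7396 0.081 ] (array([679.6,  63.5]), array([ 42.3, 118.4]), 85.97) [-0.037  0.082]
rail -0.07 513 [ 0.6103 -0.0917] [ 0.7293 -0.048 ] (array([669.4, -66.8]), array([ 43.9, 118.2]), 86.7) [-0.044 -0.041]
rail -0.2 471 [ 0.6005 -0.2157] [ 0.7187 -0.1781] (array([ 659.5, -194.8]), array([ 37.8, 117.6]), 87.87) [-0.045 -0.168]
back 279 [0.704  0.7384 0.7468] [-0.108  0.75 ]
```

>>> servo_tool([
  {"dx": 0.03,"dy": 0.05,"dz": 0.005},
  {"dx": 0.03,"dy": 0.05,"dz": 0.005},
  {"dx": 0.03,"dy": 0.05,"dz": 0.005},
  {"dx": 0.03,"dy": 0.05},
  {"dx": 0.03,"dy": 0.05},
  {"dx": 0.03,"dy": 0.05},
  {"dx": 0.03,"dy": 0.05},
  {"dx": 0.03,"dy": 0.05},
  {"dx": 0.03,"dy": 0.05},
  {"dx": 0.03,"dy": 0.05},
])

```text
$.moves[0]: bad value
```

>>> servo_tool([
  {"jaw": 1,"dx": 0.01,"dy": 0.037,"dz": 0.005,"roll": 6},
  {"jaw": 1,"dx": 0.02,"dy": 0.045,"dz": 0.005,"roll": 6},
  {"jaw": 1,"dx": 0.025,"dy": 0.045,"dz": 0.005,"roll": 6},
  {"jaw": 1,"dx": 0.025,"dy": 0.045,"dz": 0.005,"roll": 6},
  {"jaw": 1,"dx": 0.025,"dy": 0.045,"dz": 0,"roll": 6},
  {"jaw": 1,"dx": 0.025,"dy": 0.045,"dz": 0,"roll": 6},
  {"jaw": 1,"dx": 0.025,"dy": 0.045,"dz": 0,"roll": 6},
  {"jaw": 1,"dx": 0.025,"dy": 0.045,"dz": 0,"roll": 6},
  {"jaw": 1,"dx": 0.025,"dy": 0.045,"dz": 0,"roll": 6},
  {"jaw": 1,"dx": 0.025,"dy": 0.045,"dz": 0,"roll": 6},
])

```text
t: 1.35
eef_pos: [0.4881, -0.1802, 0.2465]
ee_rot: [3.141, 0.0, -1.699]
force: [-0.0, -0.4, -0.2]
width: 0.0879
gripper_force: 0.0
```

```bash
python3 - <<'E'
from h import *
for n in("top","scene"):
    f=np.load(n+".npz");im,X=f["im"],f["X"]; h=cv2.cvtColor(im,cv2.COLOR_RGB2HSV)
    g=(h[...,1]<70)&(abs(X[...,2]-.067)<.006)
    m=blob(X,.061,.072,(.58,.77,-.23,.215),g)
    for a in(-3.8,-4.4,-5):
        r=np.radians(a);x=np.array([np.cos(r),np.sin(r)]);y=np.array([-x[1],x[0]])
        Q=np.stack([X[m][:,:2]@x,X[m][:,:2]@y],1)
        out=[]
        for c in(192,64,-64,-192):
            q=Q[abs(Q[:,1]-(.052+c/1000))<.02]; out.append(np.r_[np.percentile(q[:,0],[1,99]),np.percentile(q[:,1],[1,99])])
        print(n,a,(np.array(out)*1000).round(1).tolist())
E
```

```text
top -3.8 [[618.4, 732.6, 224.2, 240.7], [618.0, 730.7, 96.1, 133.0], [616.9, 728.6, -31.7, 5.4], [613.4, 726.4, -159.8, -124.4]]
top -4.4 [[616.6, 729.8, 224.3, 247.3], [617.3, 729.3, 96.4, 131.8], [617.3, 727.6, -31.8, 4.9], [615.8, 726.7, -159.7, -125.5]]
top -5 [[614.4, 727.2, 227.5, 254.0], [616.4, 727.8, 99.7, 131.4], [617.5, 727.7, -27.7, 3.5], [617.4, 728.1, -155.0, -125.0]]
scene -3.8 [[621.1, 734.3, 224.2, 242.3], [618.8, 732.6, 96.3, 132.9], [618.5, 730.6, -31.8, 5.3], [614.6, 728.4, -159.6, -121.8]]
scene -4.4 [[620.3, 731.8, 224.2, 249.0], [618.4, 731.2, 96.5, 131.6], [619.6, 730.9, -31.7, 4.6], [617.4, 729.6, -159.7, -122.9]]
scene -5 [[617.8, 729.4, 227.3, 255.9], [617.4, 730.2, 99.5, 131.9], [619.7, 730.8, -28.7, 4.0], [618.9, 731.0, -153.8, -122.9]]
```

>>> servo_tool([
  {"jaw": 1,"dx": 0.023,"dy": 0.037,"dz": 0,"roll": 1},
  {"jaw": 1,"dx": 0.023,"dy": 0.038,"dz": 0,"roll": 1},
  {"jaw": 1,"dx": 0.023,"dy": 0.038,"dz": 0,"roll": 1},
  {"jaw": 1,"dx": 0.023,"dy": 0.038,"dz": 0,"roll": 0},
  {"jaw": 1,"dx": 0.023,"dy": 0.038,"dz": 0,"roll": 0},
  {"jaw": 1,"dx": 0.023,"dy": 0.038,"dz": 0,"roll": 0},
  {"jaw": 1,"dx": 0.023,"dy": 0.038,"dz": 0,"roll": 0},
  {"jaw": 1,"dx": 0.022,"dy": 0.035,"dz": 0,"roll": 0},
  {"jaw": 1,"dx": 0,"dy": 0,"dz": 0,"roll": 0},
  {"jaw": 1,"dx": 0,"dy": 0,"dz": 0,"roll": 0},
])

```text
t: 2.6
eef_pos: [0.6703, 0.1181, 0.2458]
ee_rot: [3.14, -0.001, -1.65]
force: [0.2, 0.0, 0.3]
width: 0.0877
gripper_force: 0.0
```

```bash
python3 - <<'E'
from h import *
s=get_state();print(s["eef_pos"],s["ee_rot"])
im,d,X=pts("wrist"); np.savez("w1.npz",im=im,d=d,X=X); cv2.imwrite("pics/w1.png",im[:,:,::-1])
m=blob(X,.118,.14,(.6,.75,.05,.2)); print(m.sum(),rect(X[m]))
m=blob(X,.09,.108,(.6,.75,.05,.2)); print(m.sum(),rect(X[m]))
E
```

```text
[0.67031858 0.11807915 0.24582549] [ 3.14032774e+00 -6.06825173e-04 -1.64998169e+00]
1420 (array([670.9, 120. ]), array([39.2, 39.1]), 5.58)
391 (array([670.6, 116.4]), array([45.4, 53.1]), 85.9)
```

View pics/w1.png

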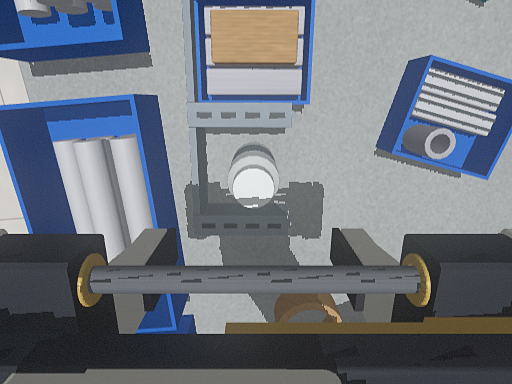

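The wrist view shows the can at (253,185), centred at (0.671, 0.120), inside the empty left bay. I'm descending onto the body above rail height.

>>> servo_tool([
  {"jaw": 1,"dx": 0,"dy": 0.001,"dz": -0.03,"roll": 0},
  {"jaw": 1,"dx": 0,"dy": 0,"dz": -0.04,"roll": 0},
  {"jaw": 1,"dx": 0,"dy": 0,"dz": -0.04,"roll": 0},
  {"jaw": 1,"dx": 0,"dy": 0,"dz": -0.04,"roll": 0},
  {"jaw": 1,"dx": 0,"dy": 0,"dz": -0.02,"roll": 0},
  {"jaw": 1,"dx": 0,"dy": 0,"dz": 0,"roll": 0},
  {"jaw": 0.5,"dx": 0,"dy": 0,"dz": 0,"roll": 0},
  {"jaw": 0.5,"dx": 0,"dy": 0,"dz": 0,"roll": 0},
  {"jaw": 0.5,"dx": 0,"dy": 0,"dz": 0,"roll": 0},
  {"jaw": 0.5,"dx": 0,"dy": 0,"dz": 0,"roll": 0},
], newtons=25)

```text
t: 3.9
eef_pos: [0.6709, 0.1193, 0.0771]
ee_rot: [-3.141, 0.0, -1.65]
force: [-2.7, 0.1, 5.3]
width: 0.0533
gripper_force: 25.4
```

>>> servo_tool([
  {"jaw": 0.5,"dx": 0,"dy": 0,"dz": 0.015,"roll": 0},
  {"jaw": 0.5,"dx": 0,"dy": 0,"dz": 0.03,"roll": 0},
  {"jaw": 0.5,"dx": 0,"dy": 0,"dz": 0.04,"roll": 0},
  {"jaw": 0.5,"dx": 0,"dy": 0,"dz": 0.035,"roll": 0},
  {"jaw": 0.5,"dx": -0.01,"dy": -0.015,"dz": 0,"roll": 0},
  {"jaw": 0.5,"dx": -0.02,"dy": -0.03,"dz": 0,"roll": 0},
  {"jaw": 0.5,"dx": -0.02,"dy": -0.03,"dz": 0,"roll": 0},
  {"jaw": 0.5,"dx": -0.02,"dy": -0.03,"dz": 0,"roll": 0},
  {"jaw": 0.5,"dx": -0.02,"dy": -0.03,"dz": 0,"roll": 0},
  {"jaw": 0.5,"dx": -0.02,"dy": -0.03,"dz": 0,"roll": 0},
])

```text
t: 5.15
eef_pos: [0.5589, -0.0471, 0.1961]
ee_rot: [3.14, -0.0, -1.65]
force: [0.8, -1.1, -2.1]
width: 0.0535
gripper_force: 25.0
```

>>> servo_tool([
  {"jaw": 0.5,"dx": -0.02,"dy": -0.03,"dz": 0,"roll": 0},
  {"jaw": 0.5,"dx": -0.02,"dy": -0.03,"dz": 0,"roll": 0},
  {"jaw": 0.5,"dx": -0.02,"dy": -0.03,"dz": 0,"roll": 0},
  {"jaw": 0.5,"dx": -0.02,"dy": -0.03,"dz": 0,"roll": 0},
  {"jaw": 0.5,"dx": -0.02,"dy": -0.03,"dz": 0,"roll": 0},
  {"jaw": 0.5,"dx": -0.01,"dy": -0.025,"dz": 0,"roll": 0},
  {"jaw": 0.5,"dx": 0,"dy": 0,"dz": -0.03,"roll": 0},
  {"jaw": 0.5,"dx": 0,"dy": 0,"dz": -0.04,"roll": 0},
  {"jaw": 0.5,"dx": 0,"dy": 0,"dz": -0.03,"roll": 0},
  {"jaw": 0.5,"dx": 0,"dy": 0,"dz": 0,"roll": 0},
])

```text
t: 6.4
eef_pos: [0.448, -0.2207, 0.0945]
ee_rot: [3.136, 0.0, -1.651]
force: [-0.8, -0.3, -2.0]
width: 0.0535
gripper_force: 25.0
```

>>> servo_tool([
  {"jaw": 0.5,"dx": 0,"dy": 0,"dz": -0.006,"roll": 0},
  {"jaw": 0.5,"dx": 0,"dy": 0,"dz": -0.006,"roll": 0},
  {"jaw": 0.5,"dx": 0,"dy": 0,"dz": -0.003,"roll": 0},
  {"jaw": 0.5,"dx": 0,"dy": 0,"dz": -0.002,"roll": 0},
  {"jaw": 0.5,"dx": 0,"dy": 0,"dz": -0.001,"roll": 0},
  {"jaw": 0.5,"dx": 0,"dy": 0,"dz": 0,"roll": 0},
  {"jaw": 0.5,"dx": 0,"dy": 0,"dz": 0,"roll": 0},
  {"jaw": 0.7,"dx": 0,"dy": 0,"dz": 0,"roll": 0},
  {"jaw": 1,"dx": 0,"dy": 0,"dz": 0,"roll": 0},
  {"jaw": 1,"dx": 0,"dy": 0,"dz": 0,"roll": 0},
])

```text
t: 7.65
eef_pos: [0.4509, -0.2209, 0.0787]
ee_rot: [-3.141, -0.0, -1.65]
force: [0.4, 0.0, -0.2]
width: 0.0759
gripper_force: 0.0
```

>>> servo_tool([
  {"jaw": 1,"dx": 0,"dy": 0,"dz": 0.01,"roll": 0},
  {"jaw": 1,"dx": 0,"dy": 0,"dz": 0.035,"roll": 0},
  {"jaw": 1,"dx": 0,"dy": 0,"dz": 0.05,"roll": 0},
  {"jaw": 0.35,"dx": 0,"dy": 0,"dz": 0.05,"roll": 0},
  {"jaw": 0.35,"dx": 0,"dy": 0.02,"dz": 0.025,"roll": -1},
  {"jaw": 0.35,"dx": 0,"dy": 0.04,"dz": 0,"roll": -3},
  {"jaw": 0.35,"dx": 0,"dy": 0.045,"dz": 0,"roll": -3},
  {"jaw": 0.35,"dx": 0,"dy": 0.045,"dz": 0,"roll": -3},
  {"jaw": 0.35,"dx": 0,"dy": 0.045,"dz": 0,"roll": -3},
  {"jaw": 0.35,"dx": 0,"dy": 0.045,"dz": 0,"roll": -2.5},
])

```text
t: 8.9
eef_pos: [0.4505, 0.0205, 0.2496]
ee_rot: [-3.141, 0.001, -1.922]
force: [1.0, -0.5, 0.4]
width: 0.0314
gripper_force: 0.0
```

>>> servo_tool([
  {"jaw": 0.35,"dx": -0.01,"dy": 0.03,"dz": 0,"roll": 0},
  {"jaw": 0.35,"dx": -0.01,"dy": 0.03,"dz": 0,"roll": 0},
  {"jaw": 0.35,"dx": -0.01,"dy": 0.03,"dz": 0,"roll": 0},
  {"jaw": 0.35,"dx": -0.01,"dy": 0.02,"dz": 0,"roll": 0},
  {"jaw": 0.35,"dx": -0.01,"dy": 0,"dz": 0,"roll": 0},
  {"jaw": 0.35,"dx": -0.01,"dy": 0,"dz": 0,"roll": 0},
  {"jaw": 0.35,"dx": -0.005,"dy": 0,"dz": 0,"roll": 0},
  {"jaw": 0.35,"dx": 0,"dy": 0,"dz": 0,"roll": 0},
  {"jaw": 0.35,"dx": 0,"dy": 0,"dz": 0,"roll": 0},
  {"jaw": 0.35,"dx": 0,"dy": 0,"dz": 0,"roll": 0},
])

```text
t: 10.15
eef_pos: [0.3859, 0.129, 0.2485]
ee_rot: [3.142, -0.0, -1.921]
force: [0.3, 0.0, 0.4]
width: 0.0307
gripper_force: 0.0
```

```bash
python3 - <<'E'
from h import *
s=get_state();print(s["q"])
im,d,X=pts("wrist"); np.savez("w2.npz",im=im,d=d,X=X); cv2.imwrite("pics/w2.png",im[:,:,::-1])
B=(.34,.53,0,.17)
m=blob(X,.043,.056,B,blue(im)); r=rect(X[m]);print("rim",m.sum(),r)
h=cv2.cvtColor(im,cv2.COLOR_RGB2HSV)
m=blob(X,.053,.066,B,~blue(im)); print("sleeve",m.sum(),rect(X[m]))
m=blob(X,.022,.036,B,(h[...,1]<60)); print("bars",m.sum(),rect(X[m]))
im,d,X=pts("scene")
m=blob(X,.12,.14,(.35,.55,-.3,-.1)); print("can",m.sum(),rect(X[m]) if m.sum() else 0)
E
```

```text
[ 8.13513667e-01 -1.20850590e-01 -4.95127802e-01  8.39393756e-05
 -1.19679350e+00 -1.16393029e+00]
rim 1372 (array([431.9,  82.7]), array([108.6, 124.2]), 69.99)
sleeve 488 (array([457.7, 105.2]), array([34.3, 35.1]), 47.25)
bars 3622 (array([428.2,  79.8]), array([ 90.2, 102.9]), 71.52)
can 183 (array([ 453.1, -217.6]), array([40.2, 39.2]), 42.62)
```

View pics/w2.png

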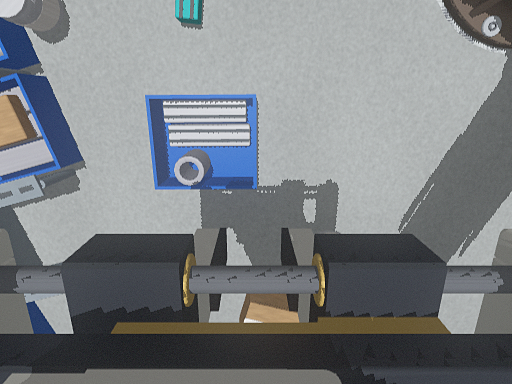

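The wrist view shows the tray at (205,140), with the sleeve at (188,170) and free floor behind it. The can stands at (0.453, -0.218). I'm descending so the fingers straddle the rear wall.

>>> servo_tool([
  {"jaw": 0.35,"dx": -0.001,"dy": 0,"dz": -0.03,"roll": 0},
  {"jaw": 0.35,"dx": 0,"dy": 0,"dz": -0.04,"roll": 0},
  {"jaw": 0.35,"dx": 0,"dy": 0,"dz": -0.04,"roll": 0},
  {"jaw": 0.35,"dx": 0,"dy": 0,"dz": -0.04,"roll": 0},
  {"jaw": 0.35,"dx": 0,"dy": 0,"dz": -0.03,"roll": 0},
  {"jaw": 0.35,"dx": 0,"dy": 0,"dz": 0,"roll": 0},
  {"jaw": 0.35,"dx": 0,"dy": 0,"dz": 0,"roll": 0},
  {"jaw": 0.35,"dx": 0,"dy": 0,"dz": 0,"roll": 0},
  {"jaw": 0.35,"dx": 0,"dy": 0,"dz": 0,"roll": 0},
  {"jaw": 0.35,"dx": 0,"dy": 0,"dz": 0,"roll": 0},
], newtons=30)

```text
t: 11.5
eef_pos: [0.3849, 0.1294, 0.0691]
ee_rot: [-3.141, 0.001, -1.921]
force: [-0.4, 0.1, 0.5]
width: 0.031
gripper_force: 0.0
```

>>> servo_tool([
  {"jaw": 0.35,"dx": 0,"dy": 0,"dz": -0.015,"roll": 0},
  {"jaw": 0.35,"dx": 0,"dy": 0,"dz": -0.015,"roll": 0},
  {"jaw": 0.35,"dx": 0,"dy": 0,"dz": -0.012,"roll": 0},
  {"jaw": 0.35,"dx": 0,"dy": 0,"dz": -0.004,"roll": 0},
  {"jaw": 0.35,"dx": 0,"dy": 0,"dz": 0,"roll": 0},
  {"jaw": 0.2,"dx": 0,"dy": 0,"dz": 0,"roll": 0},
  {"jaw": 0.1,"dx": 0,"dy": 0,"dz": 0,"roll": 0},
  {"jaw": 0,"dx": 0,"dy": 0,"dz": 0,"roll": 0},
  {"jaw": 0,"dx": 0,"dy": 0,"dz": 0,"roll": 0},
  {"jaw": 0,"dx": 0,"dy": 0,"dz": 0,"roll": 0},
], newtons=25)

```text
t: 12.75
eef_pos: [0.3849, 0.1293, 0.0228]
ee_rot: [-3.141, 0.0, -1.92]
force: [-0.9, -0.1, 4.4]
width: 0.0042
gripper_force: 25.0
```

```bash
python3 - <<'E'
from h import *
f=np.load("w1.npz");im,X=f["im"],f["X"]; h=cv2.cvtColor(im,cv2.COLOR_RGB2HSV)
r=np.radians(-4.5);x=np.array([np.cos(r),np.sin(r)]);y=np.array([-x[1],x[0]])
for n in("w1","top","scene"):
  f=np.load(n+".npz");im,X=f["im"],f["X"]; h=cv2.cvtColor(im,cv2.COLOR_RGB2HSV)
  m=blob(X,.061,.073,(.58,.77,-.23,.23),(h[...,1]<70)); Q=np.stack([X[m][:,:2]@x,X[m][:,:2]@y],1)
  for c in(192,64,-64,-192):
    q=Q[abs(Q[:,1]-(.05+c/1000))<.021]
    if len(q)>50: print(n,c,len(q),(1000*np.percentile(q[:,0],[1,99])).round(1),(1000*np.percentile(q[:,1],[2,98])).round(1))
E
```

```text
w1 192 2003 [618.8 729.4] [223.6 248.9]
w1 64 2753 [617.3 729.2] [ 96.4 127.1]
w1 -64 77 [721.7 729.2] [-0.5  6.9]
top 192 419 [616.4 729.2] [223.  247.8]
top 64 434 [617.4 728.8] [ 94.9 126.3]
top -64 426 [617.4 727.5] [-32.8  -2.1]
top -192 431 [616.2 726.8] [-160.5 -130.5]
scene 192 610 [620.  731.4] [224.6 249.9]
scene 64 578 [618.4 731.1] [ 96.5 127.5]
scene -64 509 [619.6 730.9] [-31.   -1.9]
scene -192 472 [617.7 729.9] [-159.  -128.2]
```

```bash
python3 - <<'E'
from h import *
for n in("w1","top","scene"):
 f=np.load(n+".npz");im,X=f["im"],f["X"]; h=cv2.cvtColor(im,cv2.COLOR_RGB2HSV)
 m=blob(X,.063,.073,(.58,.77,-.23,.23),(h[...,1]<70))
 for a in (-4.5,):
  r=np.radians(a);x=np.array([np.cos(r),np.sin(r)]);y=np.array([-x[1],x[0]])
  Q=1000*np.stack([X[m][:,:2]@x,X[m][:,:2]@y],1)
  for c in(192,64,-64,-192):
    q=Q[(abs(Q[:,1]-45-c)<20)&(Q[:,0]<712)&(Q[:,0]>620)]
    if len(q)<100: continue
    e=[]
    for lo in range(622,712,10):
        s=q[(q[:,0]>=lo)&(q[:,0]<lo+10),1]
        if len(s)>8: e.append([lo+5,s.min(),s.max()])
    e=np.array(e); mid=(e[:,1]+e[:,2])/2
    print(n,c,"w",np.median(e[:,2]-e[:,1]).round(1),"mid",np.median(mid).round(1),"slope deg",np.degrees(np.polyfit(e[:,0],mid,1)[0]).round(2))
E
```

```text
w1 192 w 25.8 mid 236.3 slope deg -0.14
w1 64 w 25.0 mid 108.9 slope deg -0.01
top 192 w 24.7 mid 235.8 slope deg 0.33
top 64 w 24.2 mid 107.8 slope deg -0.28
top -64 w 23.9 mid -20.2 slope deg -0.34
top -192 w 24.2 mid -148.4 slope deg 0.17
scene 192 w 25.6 mid 237.3 slope deg -0.06
scene 64 w 25.6 mid 109.4 slope deg -0.19
scene -64 w 25.0 mid -18.4 slope deg -0.1
scene -192 w 25.8 mid -146.6 slope deg -0.58
```

>>> servo_tool([
  {"jaw": 0,"dx": 0.002,"dy": 0.001,"dz": 0,"roll": 0.4},
  {"jaw": 0,"dx": 0.004,"dy": 0.001,"dz": 0,"roll": 0.8},
  {"jaw": 0,"dx": 0.005,"dy": 0.002,"dz": 0,"roll": 0.9},
  {"jaw": 0,"dx": 0.006,"dy": 0.002,"dz": 0,"roll": 0.9},
  {"jaw": 0,"dx": 0.006,"dy": 0.002,"dz": 0,"roll": 0.9},
  {"jaw": 0,"dx": 0.006,"dy": 0.002,"dz": 0,"roll": 0.9},
  {"jaw": 0,"dx": 0.006,"dy": 0.002,"dz": 0,"roll": 0.9},
  {"jaw": 0,"dx": 0.006,"dy": 0.002,"dz": 0,"roll": 0.9},
  {"jaw": 0,"dx": 0.006,"dy": 0.002,"dz": 0,"roll": 0.9},
  {"jaw": 0,"dx": 0.006,"dy": 0.002,"dz": 0,"roll": 0.9},
])

```text
t: 14.0
eef_pos: [0.4362, 0.1457, 0.0227]
ee_rot: [3.139, -0.003, -1.775]
force: [-8.4, -3.3, 16.6]
width: 0.004
gripper_force: 25.2
```

>>> servo_tool([
  {"jaw": 0,"dx": 0.006,"dy": 0.002,"dz": 0,"roll": 0.9},
  {"jaw": 0,"dx": 0.006,"dy": 0.002,"dz": 0,"roll": 0.9},
  {"jaw": 0,"dx": 0.006,"dy": 0.002,"dz": 0,"roll": 0.9},
  {"jaw": 0,"dx": 0.006,"dy": 0.002,"dz": 0,"roll": 0.9},
  {"jaw": 0,"dx": 0.006,"dy": 0.002,"dz": 0,"roll": 0.9},
  {"jaw": 0,"dx": 0.006,"dy": 0.002,"dz": 0,"roll": 0.9},
  {"jaw": 0,"dx": 0.005,"dy": 0.002,"dz": 0,"roll": 0.9},
  {"jaw": 0,"dx": 0.004,"dy": 0.001,"dz": 0,"roll": 0.6},
  {"jaw": 0,"dx": 0.001,"dy": 0.001,"dz": 0,"roll": 0.1},
  {"jaw": 0,"dx": 0,"dy": 0,"dz": 0,"roll": 0},
])

```text
t: 15.25
eef_pos: [0.4822, 0.1614, 0.0228]
ee_rot: [3.139, -0.003, -1.653]
force: [-6.1, -5.4, 13.4]
width: 0.0037
gripper_force: 25.1
```

```bash
cat > look.py <<'E'
from h import *
s=get_state();print(s["eef_pos"],s["ee_rot"],np.round(s["force"],1))
r=np.radians(-4.5);x=np.array([np.cos(r),np.sin(r)]);y=np.array([-x[1],x[0]])
for n in("scene","top"):
    im,d,X=pts(n); cv2.imwrite(f"pics/l_{n}_{s['t']:.1f}.png",im[:,:,::-1])
    m=blob(X,.03,.058,(.36,.775,.03,.225),blue(im)); Q=X[m]
    c,sz,a=rect(Q); print(n,m.sum(),c,sz,a,"rackframe rel home",(c@x-664.5).round(1),(c@y-172.6).round(1),"zmax",np.percentile(Q[:,2],98))
    m=blob(X,.053,.066,(.36,.72,.05,.19),~blue(im)); print(" sleeve-level pts",m.sum())
E
python3 look.py
```

```text
[0.48221667 0.16141223 0.0227618 ] [ 3.13890838e+00 -2.72350952e-03 -1.65312704e+00] [-6.1 -5.4 13.4]
scene 504 [549.1 109.6] [146.1 144.8] 83.79 rackframe rel home -125.7 -20.3 zmax 0.05345722660326457
 sleeve-level pts 121
top 235 [607.4  97.9] [131.7 265.4] 69.23 rackframe rel home -66.7 -27.3 zmax 0.052441792698809546
 sleeve-level pts 133
```

```bash
python3 - <<'E'
from h import *
r=np.radians(-4.5);x=np.array([np.cos(r),np.sin(r)]);y=np.array([-x[1],x[0]])
a=[]
for n in("scene","top","wrist"):
    im,d,X=pts(n); a.append(im)
    m=blob(X,.044,.056,(.4,.7,.03,.225),blue(im)); Q=np.stack([X[...,:2]@x*1000-664.5,X[...,:2]@y*1000-172.6],-1)
    m&=(abs(Q[...,1])<66)&(Q[...,0]<-60)
    q=Q[m]
    print(n,len(q),q.min(0).round(1),q.max(0).round(1), rect(np.c_[q/1000]))
a=[a[0][130:320,130:350],a[1][80:270,140:360],a[2]]
a=[cv2.resize(i,(400,345)) for i in a[:2]]
cv2.imwrite("pics/c1.png",np.hstack(a)[:,:,::-1])
E
```

```text
scene 265 [-197.4  -58.1] [-71.4  53.5] (array([-134.3,   -2. ]), array([109.9, 124.4]), 88.83)
top 93 [-200.2  -60.1] [-77.9  43.9] (array([-138.8,   -6.9]), array([104.3, 121.5]), 88.81)
wrist 5538 [-200.   -59.1] [-77.6  53.3] (array([-138.4,   -3. ]), array([110.7, 121. ]), 88.8)
```

View pics/c1.png

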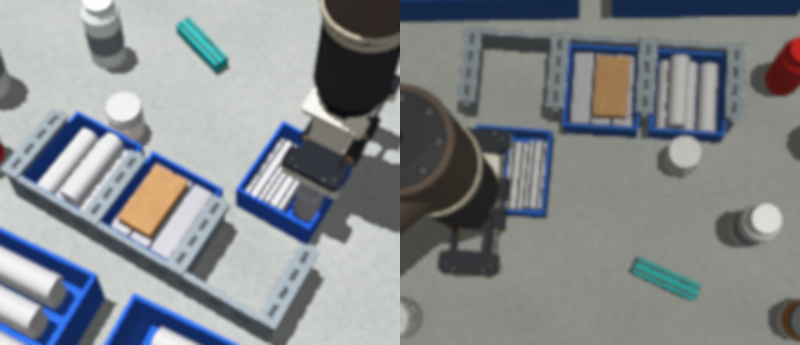

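The views show the tray lined up before the left bay, but about 3 mm right of centre and turned -1.2°. I'll trim while advancing 20 mm, then measure again.

>>> servo_tool([
  {"jaw": 0,"dx": 0.001,"dy": 0.0,"dz": 0,"roll": 0.2},
  {"jaw": 0,"dx": 0.002,"dy": 0,"dz": 0,"roll": 0.3},
  {"jaw": 0,"dx": 0.003,"dy": 0,"dz": 0,"roll": 0.3},
  {"jaw": 0,"dx": 0.003,"dy": 0,"dz": 0,"roll": 0.3},
  {"jaw": 0,"dx": 0.003,"dy": 0,"dz": 0,"roll": 0.3},
  {"jaw": 0,"dx": 0.003,"dy": 0,"dz": 0,"roll": 0.1},
  {"jaw": 0,"dx": 0.003,"dy": 0,"dz": 0,"roll": 0},
  {"jaw": 0,"dx": 0.002,"dy": 0,"dz": 0,"roll": 0},
  {"jaw": 0,"dx": 0,"dy": 0,"dz": 0,"roll": 0},
  {"jaw": 0,"dx": 0,"dy": 0,"dz": 0,"roll": 0},
])

```text
t: 16.75
eef_pos: [0.5024, 0.1624, 0.0228]
ee_rot: [3.139, -0.001, -1.627]
force: [-6.1, -0.3, 11.4]
width: 0.0038
gripper_force: 25.0
```

```bash
cat > look.py <<'E'
from h import *
r=np.radians(-4.5);x=np.array([np.cos(r),np.sin(r)]);y=np.array([-x[1],x[0]])
for n in("scene","wrist"):
    im,d,X=pts(n)
    Q=np.stack([X[...,:2]@x*1000-664.5,X[...,:2]@y*1000-172.6],-1)
    m=(X[...,2]>.044)&(X[...,2]<.056)&blue(im)&(abs(Q[...,1])<66)&(Q[...,0]<66)&(Q[...,0]>-230)
    q=Q[m]
    print(n,len(q),q.min(0).round(1),q.max(0).round(1), rect(q/1000))
    h=cv2.cvtColor(im,cv2.COLOR_RGB2HSV)
    m=(X[...,2]>.063)&(X[...,2]<.073)&(h[...,1]<70)&(Q[...,0]>-44)&(Q[...,0]<48)
    for c in (64,-64):
        v=Q[m&(abs(Q[...,1]-c)<20)]
        if len(v)>50: print(" rail",c,len(v),v.min(0).round(1),v.max(0).round(1))
    m=(X[...,2]>.055)&(X[...,2]<.066)&(h[...,1]<60)&(abs(Q[...,1])<50)&(Q[...,0]<50)&(Q[...,0]>-200)
    print(" sleeve",m.sum(),Q[m].mean(0).round(1) if m.sum() else 0)
    np.savez("l_"+n,im=im)
E
python3 look.py
```

```text
scene 258 [-176.   -52.4] [-51.4  57.7] (array([-113.8,    2.6]), array([125. , 109.8]), 0.36)
 rail 64 481 [-44.   51.4] [47.7 77.7]
 rail -64 433 [-44.  -76.6] [ 47.7 -49.7]
 sleeve 70 [-89.3  33.2]
wrist 5537 [-178.6  -54.3] [-56.4  57.8] (array([-117.1,    1.7]), array([121.6, 110.6]), 0.87)
 sleeve 2113 [-107.8   28.2]
```

>>> servo_tool([
  {"jaw": 0,"dx": 0.001,"dy": -0.0008,"dz": 0,"roll": -0.3},
  {"jaw": 0,"dx": 0.002,"dy": -0.0008,"dz": 0,"roll": -0.3},
  {"jaw": 0,"dx": 0.004,"dy": -0.0003,"dz": 0,"roll": 0},
  {"jaw": 0,"dx": 0.004,"dy": -0.0003,"dz": 0,"roll": 0},
  {"jaw": 0,"dx": 0.004,"dy": -0.0003,"dz": 0,"roll": 0},
  {"jaw": 0,"dx": 0.004,"dy": -0.0003,"dz": 0,"roll": 0},
  {"jaw": 0,"dx": 0.004,"dy": -0.0003,"dz": 0,"roll": 0},
  {"jaw": 0,"dx": 0.004,"dy": -0.0003,"dz": 0,"roll": 0},
  {"jaw": 0,"dx": 0.003,"dy": -0.0003,"dz": 0,"roll": 0},
  {"jaw": 0,"dx": 0,"dy": 0,"dz": 0,"roll": 0},
])

```text
t: 18.1
eef_pos: [0.5327, 0.159, 0.0228]
ee_rot: [3.14, -0.001, -1.637]
force: [-6.4, -1.0, 9.6]
width: 0.0037
gripper_force: 25.0
```

```bash
python3 look.py
```

```text
scene 245 [-147.   -54.2] [-21.2  55.7] (array([-84.2,   0.9]), array([126.3, 109.3]), 0.45)
 rail 64 479 [-43.8  51.1] [47.9 77.9]
 rail -64 436 [-44.  -76.6] [ 47.9 -50. ]
 sleeve 69 [-58.5  31.8]
wrist 5530 [-147.9  -55.4] [-26.4  55.4] (array([-87.,  -0.]), array([121.3, 110.3]), 0.39)
 sleeve 2099 [-77.5  26.6]
```

>>> servo_tool([
  {"jaw": 0,"dx": 0.004,"dy": -0.0003,"dz": 0,"roll": -0.2},
  {"jaw": 0,"dx": 0.006,"dy": -0.0003,"dz": 0,"roll": -0.2},
  {"jaw": 0,"dx": 0.007,"dy": -0.0006,"dz": 0,"roll": 0},
  {"jaw": 0,"dx": 0.007,"dy": -0.0006,"dz": 0,"roll": 0},
  {"jaw": 0,"dx": 0.007,"dy": -0.0006,"dz": 0,"roll": 0},
  {"jaw": 0,"dx": 0.007,"dy": -0.0006,"dz": 0,"roll": 0},
  {"jaw": 0,"dx": 0.007,"dy": -0.0006,"dz": 0,"roll": 0},
  {"jaw": 0,"dx": 0.006,"dy": -0.0005,"dz": 0,"roll": 0},
  {"jaw": 0,"dx": 0.004,"dy": -0.0003,"dz": 0,"roll": 0},
  {"jaw": 0,"dx": 0.001,"dy": 0,"dz": 0,"roll": 0},
])

```text
t: 19.45
eef_pos: [0.5883, 0.1546, 0.0228]
ee_rot: [3.139, -0.001, -1.644]
force: [-10.2, 0.6, 12.0]
width: 0.0038
gripper_force: 25.0
```

```bash
python3 look.py
```

```text
scene 231 [-90.1 -54.2] [33.9 55.5] (array([-28.1,   0.6]), array([109.7, 123.9]), 89.94)
 rail 64 406 [-43.5  51.6] [47.7 77.8]
 rail -64 427 [-43.9 -76.7] [ 47.9 -49.9]
 sleeve 64 [-2.4 30.7]
wrist 4165 [-92.  -55.5] [29.4 55.3] (array([-31.4,  -0.2]), array([121.5, 110.4]), 0.43)
 rail 64 125 [-1.8 49.9] [12.1 52.5]
 rail -64 9817 [-44.  -77.2] [  1.  -51.1]
 sleeve 2109 [-21.9  26.2]
```

>>> servo_tool([
  {"jaw": 0,"dx": 0.003,"dy": -0.0002,"dz": 0,"roll": 0},
  {"jaw": 0,"dx": 0.003,"dy": -0.0002,"dz": 0,"roll": 0},
  {"jaw": 0,"dx": 0.003,"dy": -0.0002,"dz": 0,"roll": 0},
  {"jaw": 0,"dx": 0.003,"dy": -0.0002,"dz": 0,"roll": 0},
  {"jaw": 0,"dx": 0.003,"dy": -0.0003,"dz": 0,"roll": 0},
  {"jaw": 0,"dx": 0.003,"dy": -0.0003,"dz": 0,"roll": 0},
  {"jaw": 0,"dx": 0.003,"dy": -0.0003,"dz": 0,"roll": 0},
  {"jaw": 0,"dx": 0.002,"dy": -0.0002,"dz": 0,"roll": 0},
  {"jaw": 0,"dx": 0.001,"dy": 0,"dz": 0,"roll": 0},
  {"jaw": 0,"dx": 0.001,"dy": 0,"dz": 0,"roll": 0},
])

```text
t: 20.8
eef_pos: [0.6131, 0.1527, 0.0228]
ee_rot: [3.139, -0.001, -1.644]
force: [-8.9, 1.1, 10.7]
width: 0.0037
gripper_force: 25.0
```

>>> servo_tool([
  {"jaw": 0,"dx": 0.001,"dy": 0,"dz": 0,"roll": 0},
  {"jaw": 0,"dx": 0.001,"dy": 0,"dz": 0,"roll": 0},
  {"jaw": 0,"dx": 0.0005,"dy": 0,"dz": 0,"roll": 0},
  {"jaw": 0,"dx": 0,"dy": 0,"dz": 0,"roll": 0},
  {"jaw": 0,"dx": 0,"dy": 0,"dz": 0,"roll": 0},
  {"jaw": 0,"dx": 0,"dy": 0,"dz": 0,"roll": 0},
  {"jaw": 0,"dx": 0,"dy": 0,"dz": 0,"roll": 0},
  {"jaw": 0,"dx": 0,"dy": 0,"dz": 0,"roll": 0},
  {"jaw": 0,"dx": 0,"dy": 0,"dz": 0,"roll": 0},
  {"jaw": 0,"dx": 0,"dy": 0,"dz": 0,"roll": 0},
])

```text
t: 22.05
eef_pos: [0.6142, 0.1527, 0.0228]
ee_rot: [3.137, -0.001, -1.644]
force: [-14.6, 2.7, 14.8]
width: 0.0039
gripper_force: 25.0
```

```bash
python3 look.py
```

```text
scene 108 [-64.5 -53.8] [ 49.5 -23.9] (array([ -9.9, -51.2]), array([ 28.2, 115.5]), 75.82)
 rail 64 362 [-43.5  51.7] [48. 78.]
 rail -64 426 [-43.3 -76.6] [ 47.9 -50.4]
 sleeve 65 [23.6 31.2]
wrist 3382 [-66.2 -55.2] [55.1 55.3] (array([-5.7,  0.1]), array([121.6, 109.9]), 0.29)
 rail 64 125 [24.7 49.7] [36.5 51.9]
 rail -64 16058 [-44.  -77.4] [ 26.  -51.1]
 sleeve 2106 [ 4.5 26.4]
```

>>> servo_tool([
  {"jaw": 0,"dx": 0.001,"dy": 0,"dz": 0,"roll": 0},
  {"jaw": 0,"dx": 0.001,"dy": 0,"dz": 0,"roll": 0},
  {"jaw": 0,"dx": 0,"dy": 0,"dz": 0,"roll": 0},
  {"jaw": 0,"dx": 0,"dy": 0,"dz": 0,"roll": 0},
  {"jaw": 0,"dx": 0,"dy": 0,"dz": 0,"roll": 0},
  {"jaw": 0,"dx": 0,"dy": 0,"dz": 0,"roll": 0},
  {"jaw": 0,"dx": 0,"dy": 0,"dz": 0,"roll": 0},
  {"jaw": 0,"dx": 0,"dy": 0,"dz": 0,"roll": 0},
  {"jaw": 0,"dx": 0,"dy": 0,"dz": 0,"roll": 0},
  {"jaw": 0,"dx": 0,"dy": 0,"dz": 0,"roll": 0},
])

```text
t: 23.4
eef_pos: [0.6142, 0.1527, 0.0228]
ee_rot: [3.134, -0.002, -1.644]
force: [-22.2, 4.7, 20.9]
width: 0.0036
gripper_force: 25.1
```

```bash
cat > cmp.py <<'E'
from h import *
r=np.radians(-4.5);x=np.array([np.cos(r),np.sin(r)]);y=np.array([-x[1],x[0]])
for n in("wrist","scene","top"):
    im,d,X=pts(n); cv2.imwrite(f"pics/z_{n}.png",im[:,:,::-1])
    Q=np.stack([X[...,:2]@x*1000-664.5,X[...,:2]@y*1000-172.6],-1)
    for c in(0,-128,-256):
        m=(X[...,2]>.044)&(X[...,2]<.056)&blue(im)&(abs(Q[...,1]-c)<62)&(Q[...,0]<66)&(Q[...,0]>-80)
        q=Q[m]
        if len(q)>20: print(n,c,len(q),"rear",[np.percentile(q[abs(q[:,1]-c-k)<12,0],1).round(1) if (abs(q[:,1]-c-k)<12).any() else None for k in(-40,0,40)],"front",np.percentile(q[:,0],99.5).round(1), "y",q[:,1].min().round(1),q[:,1].max().round(1))
E
python3 cmp.py
```

```text
wrist 0 3300 rear [np.float64(-66.2), np.float64(-66.1), np.float64(-65.7)] front 54.6 y -55.2 55.0
wrist -128 1116 rear [None, None, np.float64(-67.7)] front -44.5 y -86.5 -74.5
scene 0 111 rear [np.float64(-65.3), None, None] front 50.4 y -53.6 -25.4
scene -128 197 rear [np.float64(-66.5), np.float64(-65.5), np.float64(-66.7)] front 48.6 y -184.2 -73.8
scene -256 203 rear [np.float64(-65.7), np.float64(-66.5), np.float64(-67.1)] front 48.1 y -314.0 -200.7
top 0 56 rear [np.float64(-66.9), np.float64(-66.4), None] front 56.7 y -55.4 -3.0
top -128 180 rear [np.float64(-69.2), np.float64(-68.6), np.float64(-69.0)] front 56.1 y -184.9 -75.8
top -256 172 rear [np.float64(-69.2), np.float64(-68.4), np.float64(-68.3)] front 56.2 y -311.1 -202.5
```

Its rear edge is flush with the stored trays (‑66 mm), square, and resisted at 22 N, so it is home. I'll ease off slightly, release and lift out.

>>> servo_tool([
  {"jaw": 0,"dx": -0.001,"dy": 0,"dz": 0,"roll": 0},
  {"jaw": 0,"dx": -0.001,"dy": 0,"dz": 0,"roll": 0},
  {"jaw": 0.1,"dx": 0,"dy": 0,"dz": 0,"roll": 0},
  {"jaw": 0.2,"dx": 0,"dy": 0,"dz": 0,"roll": 0},
  {"jaw": 0.3,"dx": 0,"dy": 0,"dz": 0,"roll": 0},
  {"jaw": 0.3,"dx": -0.002,"dy": 0,"dz": 0,"roll": 0},
  {"jaw": 0.3,"dx": 0,"dy": 0,"dz": 0,"roll": 0},
  {"jaw": 0.3,"dx": 0,"dy": 0,"dz": 0,"roll": 0},
  {"jaw": 0.3,"dx": 0,"dy": 0,"dz": 0,"roll": 0},
  {"jaw": 0.3,"dx": 0,"dy": 0,"dz": 0,"roll": 0},
])

```text
t: 24.8
eef_pos: [0.6152, 0.1532, 0.0226]
ee_rot: [-3.142, -0.0, -1.643]
force: [-0.9, 0.3, -0.8]
width: 0.0262
gripper_force: 0.0
```

>>> servo_tool([
  {"jaw": 0.3,"dx": 0,"dy": 0,"dz": 0.005,"roll": 0},
  {"jaw": 0.3,"dx": 0,"dy": 0,"dz": 0.01,"roll": 0},
  {"jaw": 0.3,"dx": 0,"dy": 0,"dz": 0.015,"roll": 0},
  {"jaw": 0.3,"dx": 0,"dy": 0,"dz": 0.03,"roll": 0},
  {"jaw": 0.3,"dx": 0,"dy": 0,"dz": 0.04,"roll": 0},
  {"jaw": 0.3,"dx": 0,"dy": 0,"dz": 0.04,"roll": 0},
  {"jaw": 0.3,"dx": 0,"dy": 0,"dz": 0.04,"roll": 0},
  {"jaw": 0.3,"dx": -0.03,"dy": 0,"dz": 0.03,"roll": 0},
  {"jaw": 0.3,"dx": -0.03,"dy": 0,"dz": 0.01,"roll": 0},
  {"jaw": 0.3,"dx": -0.02,"dy": 0,"dz": 0,"roll": 0},
])

```text
t: 26.05
eef_pos: [0.5346, 0.1532, 0.2453]
ee_rot: [-3.139, 0.002, -1.643]
force: [-0.4, 1.1, -0.1]
width: 0.0261
gripper_force: 0.0
```

>>> servo_tool([
  {"jaw": 0.3,"dx": -0.02,"dy": 0.04,"dz": 0,"roll": 0},
  {"jaw": 0.3,"dx": -0.02,"dy": 0.04,"dz": 0,"roll": 0},
  {"jaw": 0.3,"dx": -0.02,"dy": 0.04,"dz": 0,"roll": 0},
  {"jaw": 0.3,"dx": -0.02,"dy": 0.03,"dz": 0,"roll": 0},
  {"jaw": 0.3,"dx": 0,"dy": 0,"dz": 0,"roll": 0},
  {"jaw": 0.3,"dx": 0,"dy": 0,"dz": 0,"roll": 0},
  {"jaw": 0.3,"dx": 0,"dy": 0,"dz": 0,"roll": 0},
  {"jaw": 0.3,"dx": 0,"dy": 0,"dz": 0,"roll": 0},
  {"jaw": 0.3,"dx": 0,"dy": 0,"dz": 0,"roll": 0},
  {"jaw": 0.3,"dx": 0,"dy": 0,"dz": 0,"roll": 0},
])

```text
t: 27.3
eef_pos: [0.4554, 0.3029, 0.2425]
ee_rot: [3.142, -0.0, -1.644]
force: [0.0, 0.7, -0.8]
width: 0.0261
gripper_force: 0.0
```

```bash
python3 cmp.py; python3 look.py; python3 - <<'E'
import cv2,numpy as np
a=[cv2.imread(f"pics/z_{n}.png") for n in("scene","top")]
cv2.imwrite("pics/fin.png",np.hstack([cv2.resize(i,(400,300)) for i in a]))
E
```

```text
wrist 0 541 rear [None, np.float64(-66.9), np.float64(-66.6)] front -37.6 y -8.7 55.2
scene 0 191 rear [np.float64(-64.3), np.float64(-64.3), np.float64(-64.4)] front 49.7 y -54.4 54.8
scene -128 198 rear [np.float64(-66.8), np.float64(-66.1), np.float64(-66.7)] front 49.1 y -184.7 -73.5
scene -256 204 rear [np.float64(-66.9), np.float64(-65.4), np.float64(-68.1)] front 48.5 y -314.0 -200.0
top 0 185 rear [np.float64(-67.1), np.float64(-67.2), np.float64(-66.4)] front 57.1 y -56.2 54.0
top -128 172 rear [np.float64(-69.1), np.float64(-68.5), np.float64(-68.3)] front 56.0 y -184.9 -75.9
top -256 172 rear [np.float64(-69.2), np.float64(-69.1), np.float64(-68.8)] front 55.4 y -311.4 -202.4
scene 188 [-65.6 -53.8] [50.1 54.9] (array([-32.4, -25. ]), array([ 80.4, 153.4]), 44.73)
 rail 64 469 [-43.9  51.9] [47.8 77.8]
 rail -64 421 [-43.1 -76.9] [ 47.7 -49.9]
 sleeve 128 [15.3 30.4]
wrist 552 [-67.3  -8.5] [13.  55.1] (array([-27. ,  23.5]), array([80.3, 63.6]), 0.28)
 rail 64 1832 [-44.   51.3] [27.5 77.3]
 sleeve 660 [ 9.  30.6]
```

View pics/fin.png

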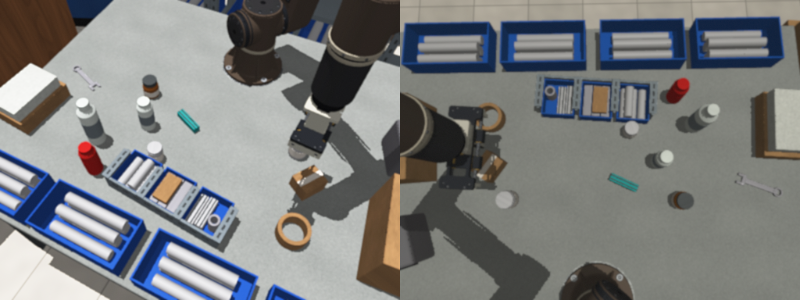

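The pictures show the tray home in the left bay, level with the stored trays, with its bars in it and the sleeve standing. The can is upright at top-view pixel (665,158), and the other objects look where they were. I'm handing it in.

```bash
python3 -c "
from station import *
print(job_done())"
```

```text
the job is handed in; nothing more can be done
None
```

The can stands upright on the open bench clear of the rack, the loaded tray is home against the back stop of the left bay with its bars in and sleeve standing, and the job was handed in at about 27 s; no verdict came back.

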